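# Ready the vacuum pump: clear the spanner, cap the oil filler, uncap the exhaust

## Robot

A 6-joint arm with a two-finger parallel gripper is mounted at the origin on the work surface. World frame = base frame: x ahead of the robot, y to its left, z up, the work surface at z = 0. Lengths are in m, angles in degrees, forces in N, time in s.
With the tool pointing down it reaches from about 0.375 to 0.75 m from the base axis. Payload 9 kg.
Tool frame: the origin (TCP) lies where the fingers leave the gripper's body, on its centre line; the fingertips stand 73 mm ahead of it and the grasp point (between the pads) lies 54 mm ahead of it (robot.tip_reach is the distance from the TCP to the fingertips, in m); z points along the fingers, y is the direction in which the jaws open and shut (so a half turn about z gives the same grasp; the last joint's range is limited). The gripper opens to 85 mm and grips with 20 to 120 N. Pads are 22 mm wide; open, the fingers measure 114 mm over their backs; the gripper's body (76 mm by 85 mm) begins 54 mm behind the grasp point. The pads swing forward as they close: fully open they stand 13 mm farther back than shut.
Start: joints at [-86.557, 5.964, 5.575, 89.605, 0, 77.527], TCP at [0.165, -0.577, 0.304] pointing down, gripper open.
Joint ranges: [-171.21, 171.21], [-48.23, 106.86], [-62.78, 66.21], [-105.2, 120.99], [-86.42, 89.51], [-180, 180]. Speed limits (degrees/s): [127.2, 127.2, 147.25, 180, 180, 180].

## Interface

Orientations are given as [roll, pitch, yaw] about the fixed x, y, z axes, in that order (R = Rz(yaw) Ry(pitch) Rx(roll)).
In Python, from plant import robot gives the robot as it stands. Calls block until the motion is done:
- robot.move_pose(position, orientation): joint-space move of the TCP to a pose.
- robot.line_to(position, vel=0.15, rotation=None, guard=None): straight line of the TCP; rotation=None keeps the orientation; vel is the mean speed in m/s. With guard (N) it stops when the force on the tool has changed by that much, and returns True; else False.
- robot.goto_joints(angles): joint-space move.
- robot.set_gripper(opening): finger opening in m; the grip force is fixed at half the most; returns when the fingers have stopped.
- robot.pause(seconds).
- robot.ik(position, orientation): joint angles nearest the present ones, or None.
- robot.observe(): the state.
- robot.grab_frame(name): name is "side" or "top"; returns the picture (384x512x3 uint8, blue, green, red); there is no depth.
- robot.get_calibration(name): a dict with "vertical_fov" (degrees; the focal length in pixels is half the picture's height over the tangent of half this angle, whatever the lens; pixels are square), "cx", "cy" (the principal point, pixels), "rvec" (rotation vector, rad) and "tvec" (3), from world to camera coordinates, as OpenCV has them. Camera axes: x right, y down, z forward; pixel columns grow to the right and rows downward; lengths in m; the calibration is good to about 2 mm. A picture is of the moment at which its call begins. get_calibration takes no time and is no camera call.
A pose or a line that the arm cannot do raises robot.IKError and nothing moves.
- robot.job_done(): hands the job in, once; it reports no verdict.
The state is a dict: "time": time; "q": joint angles; "qvel": joint speeds; "joint_torque": joint torques, N m; "tool_pos": TCP position; "tcp_rot": TCP orientation; "ft_force": force on the tool from outside, world axes, zero at the start; "torque": the same for the moment, N m; "gripper_width": finger opening in m.
Only numpy, scipy, OpenCV 4.12 (cv2) and the standard library are available. Lean on these libraries where they do the work, as an engineer would, in place of code of your own. Each camera call takes 0.05 s, during which the arm holds its last target. There are 200 camera calls.

## Task

Get the green vacuum pump ready for its test run. First slide the spanner out from under the raised red cap and lay it (do not drop it) inside the yellow tool tray; then press the red oil-filler cap down fully home, and last pull the blue exhaust cap all the way up to its stop and leave it there. Leave the black cap shut.

Things in the scene. Friction and masses are not known exactly. Their poses are not given: they have to be found in the camera images.
- pump: Fixed green vacuum pump. Its flat service deck, 240 (pump x) by 300 (y) mm, lies 100 mm above the bench; behind it (+x) stand a dark housing and a finned motor, up to 110 mm high, to x = +270 mm. Origin: centre of the underside. Three identical capped ports lie in a row on the deck, at pump x = +50 mm and y = -95, 0, +95 mm; which colour is where varies.
- red_cap (a joint): Height of the red oil-filler cap above home, m: 0 = pressed home, skirt on the deck; 0.032 = up at its stop. It starts raised. The cap slides straight up and down on a guide and cannot come off. A tight detent ring holds it wherever it is left: it takes about 8 N to move it either way.
- red_cap_top (a point): Centre of the red cap's top face; axes as the pump's. A round skirt, 62 mm across and 16 high, with a round ribbed grip 40 mm across above it, 52 mm high in all; a rubber plug 36 mm across reaches 6 mm below. Cap home: this point is 152 mm above the bench. A guide rod, 6 mm thick and 46 high over the deck, stands 43 mm from the axis on the pump +x side.
- blue_cap (a joint): Height of the blue exhaust cap above home, m: same cap, range and detent as the red one. It starts at 0, pressed home.
- blue_cap_top (a point): Centre of the top face of the blue cap, of the same shape as the red one; axes as the pump's.
- black_cap (a joint): Height of the black inlet cap above home, m: same cap, range and detent. It starts at 0, pressed home, and must stay there.
- black_cap_top (a point): Centre of the top face of the black cap, of the same shape; axes as the pump's.
- spanner: Loose steel spanner, 180 mm long (its x), 0.18 kg, flat on the deck. Origin: centre of the underside, near the centre of mass; jaws at +x, z up. Shank (x -70 to +50) 18 mm wide, top 11 mm up; jaws (+50 to +90) 40 mm wide, 12 thick; ring end a disc 34 across. At the start the jaws are under the raised red cap, 8 mm or more free above; the shank points to pump -x, within 15 degrees.
- spanner_jaws (a point): Point at the jaw end of the spanner, 88 mm from the origin along +x, at mid thickness (6 mm above the underside).
- spanner_ring_end (a point): Point at the ring end of the spanner, 88 mm from the origin along -x, at mid thickness.
- tray: Fixed shallow yellow tool tray on the bench, left or right of the pump: 260 (its x) by 190 (its y) mm outside, walls 4 mm thick and 18 mm high, floor 4 mm thick. Origin: centre of the underside. The screwdriver lies along it on its +y side; its -y half is free.
- screwdriver: Loose red-handled screwdriver, 190 mm long, lying in the tray along tray x at about tray y = +60 mm; the handle is up to about 30 mm thick. Origin: about its middle, on the underside.
- bin: Fixed open grey spares bin, 240 (x) by 180 (y) by 50 mm high, on the other side of the pump from the tray; a gasket and a 90 mm tall filter stand in it. Origin: centre of the underside. Not needed.

How it is judged (in metres and radians):
On the way, in this order (a step that is already met when the one before it is completed fails the run):
1. the spanner lies wholly inside the yellow tray, let go (x of spanner_jaws in the frame of tray between -0.125 and 0.125 m and y of spanner_jaws in the frame of tray between -0.09 and 0.09 m and z of each of spanner_jaws, spanner_ring_end in the frame of tray below 0.045 m and x of spanner_ring_end in the frame of tray between -0.125 and 0.125 m and y of spanner_ring_end in the frame of tray between -0.09 and 0.09 m and contact force between the fingers and spanner below 0.1 N), for 0.2 s.
2. the red cap is pressed fully home (value of joint red_cap below 0.003 m), for 0.2 s.
3. the blue cap is pulled up to its stop (value of joint blue_cap above 0.028 m), for 0.2 s.
At the end, for the whole second after the job is handed in: Both ends of the spanner are inside the yellow tray (within 125 mm of its centre along its x, 90 mm along its y), under 45 mm above its underside, at rest; red cap within 3 mm of home, blue cap within 4 mm of its upper stop, black cap within 3 mm of home (x of spanner_jaws in the frame of tray between -0.125 and 0.125 m and y of spanner_jaws in the frame of tray between -0.09 and 0.09 m and z of each of spanner_jaws, spanner_ring_end in the frame of tray below 0.045 m and x of spanner_ring_end in the frame of tray between -0.125 and 0.125 m and y of spanner_ring_end in the frame of tray between -0.09 and 0.09 m and linear speed of spanner below 0.02 m/s and value of joint each of red_cap, black_cap below 0.003 m and value of joint blue_cap above 0.028 m); the robot touches nothing.
It fails at once if the black cap was pulled up by more than 6 mm (value of joint black_cap above 0.006 m).
It fails at once if the spanner was dropped: falling free at over 0.7 m/s, as from more than about 25 mm (contact force between the fingers and spanner below 0.05 N and linear speed of spanner above 0.7 m/s).
It also fails if it takes over 64 s, if anything falls off the work surface, if the arm or the gripper's body presses on something with over 40 N, if the wrist force passes 120 N, or if a joint passes its speed limit or range.

## Working session

There is one attempt and no reset: what is moved stays moved. The work goes in short steps, each a Python script; the robot and the scene stay as the last script left them, time stands still between calls to the robot, and variables do not carry over. Pictures are saved under pics/ and viewed, about 8 in all and at most 12, crops included, and the job is handed in when it is done.

```bash
mkdir -p pics; ls
python3 - <<'E'
from plant import robot
import cv2,numpy as np
for n in("side","top"):
    cv2.imwrite(f"pics/{n}0.png",robot.grab_frame(n)); c=robot.get_calibration(n); print(n,c)
    R=cv2.Rodrigues(np.array(c["rvec"],float))[0]; print(-R.T@np.array(c["tvec"]).ravel())
print(robot.observe())
E
```

```text
pics
side {'vertical_fov': 47.896589906672865, 'cx': 249.2548039582318, 'cy': 185.45771787037674, 'rvec': array([ 2.19691066, -0.24821613,  0.12259443]), 'tvec': array([-0.54050839,  0.15394529,  0.94273842])}
[ 0.38016605 -0.76977106  0.68376201]
top {'vertical_fov': 47.59876557248583, 'cx': 261.53034731809714, 'cy': 191.098890747168, 'rvec': array([ 2.17419461, -2.14704079,  0.14696845]), 'tvec': array([-4.79873754e-04,  5.74038958e-01,  1.20061290e+00])}
[0.41820756 0.01762676 1.26324345]
{'time': 0.1, 'q': array([-8.65547634e+01,  5.99650358e+00,  5.53311931e+00,  8.96054774e+01,
        1.54193789e-03,  7.75278444e+01]), 'qvel': array([ 0.00277635, -0.09711452,  0.103209  , -0.05827376, -0.01819248,
        0.06017692]), 'joint_torque': array([ 5.97082209e-03, -5.58202207e+01,  5.04724073e+01,  1.26045392e-02,
       -3.25022647e-04,  3.85458305e-07]), 'tool_pos': array([ 0.16456459, -0.57677439,  0.3032021 ]), 'tcp_rot': array([-1.79933096e+02, -1.63772632e-02,  1.59173818e+01]), 'ft_force': array([0.03003595, 0.72214817, 0.3344528 ]), 'torque': array([0.03489376, 0.00917129, 0.03371145]), 'gripper_width': 0.08535369294560953}
```

View pics/top0.png

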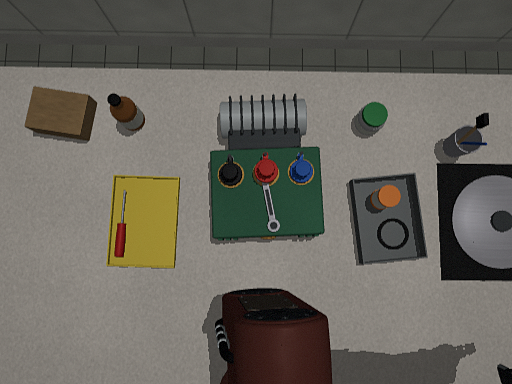

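View pics/side0.png

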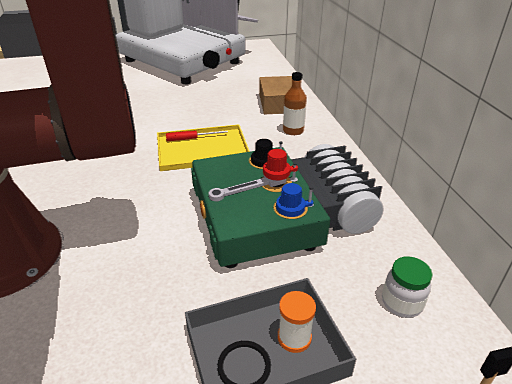

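The tray is on the left (+y, px x 108–180, y 176–268), with the screwdriver on its left side. On the deck, black is at (231,174), red at (266,171) and blue at (301,170). The spanner ring is at (273,226) and the jaws are under red. Next I measure by masks.

```bash
cat > h.py <<'E'
import cv2,numpy as np
from plant import robot
def cam(n):
    c=robot.get_calibration(n); f=192/np.tan(np.radians(c["vertical_fov"]/2))
    return cv2.Rodrigues(np.array(c["rvec"],float))[0],np.array(c["tvec"],float).ravel(),np.array([[f,0,c["cx"]],[0,f,c["cy"]],[0,0,1]])
def plane(n,px,z):
    R,t,K=cam(n); o=-R.T@t; p=np.atleast_2d(px).astype(float)
    d=(R.T@np.linalg.inv(K)@np.c_[p,np.ones(len(p))].T).T
    return o+d*((z-o[2])/d[:,2])[:,None]
def proj(n,P):
    R,t,K=cam(n); return cv2.projectPoints(np.atleast_2d(P).astype(float),cv2.Rodrigues(R)[0],t,K,None)[0][:,0]
def mask(im,h0,h1,s0=120,v0=40):
    h=cv2.cvtColor(im,cv2.COLOR_BGR2HSV)
    if h0>h1: return cv2.inRange(h,(0,s0,v0),(h1,255,255))|cv2.inRange(h,(h0,s0,v0),(180,255,255))
    return cv2.inRange(h,(h0,s0,v0),(h1,255,255))
def big(m,roi):
    q=np.zeros_like(m); x0,y0,x1,y1=roi; q[y0:y1,x0:x1]=m[y0:y1,x0:x1]
    return max(cv2.findContours(q,cv2.RETR_EXTERNAL,cv2.CHAIN_APPROX_NONE)[0],key=cv2.contourArea)
E
python3 - <<'E'
from h import *
np.set_printoptions(precision=4,suppress=True)
t=cv2.imread("pics/top0.png"); s=cv2.imread("pics/side0.png")
def quad(c):
    h=cv2.convexHull(c); a=cv2.approxPolyDP(h,6,True)[:,0]; return a
for nm,m,roi,z in(("tray",mask(t,22,35),(95,165,195,280),.018),("deck",mask(t,60,90,80,20),(195,135,340,250),.1)):
    a=quad(big(m,roi)); P=plane("top",a,z); print(nm,a.tolist(),'\n',P,P.mean(0),np.linalg.norm(P-np.roll(P,1,0),axis=1))
# caps
for nm,h,roiT,roiS in(("red",(170,10),(245,150,285,190),(255,140,305,195)),("blue",(105,130),(285,150,325,190),(270,175,320,220))):
    for n,im,roi in(("top",t,roiT),("side",s,roiS)):
        c=big(mask(im,*h),roi); print(nm,n,cv2.boundingRect(c),cv2.minEnclosingCircle(c))
# spanner: bright low-saturation pixels over deck
hs=cv2.cvtColor(t,cv2.COLOR_BGR2HSV); m=cv2.inRange(hs,(0,0,110),(180,60,255))
c=big(m,(250,182,295,236)); q=np.zeros_like(m); cv2.drawContours(q,[c],-1,255,-1)
ys,xs=np.nonzero(q); print("spanner rows",ys.min(),ys.max())
for y in range(ys.min(),ys.max()+1,4): print(y,xs[ys==y].min(),xs[ys==y].max(),end="; ")
cv2.imwrite("pics/c0.png",np.hstack([cv2.resize(t[140:250,195:335],None,fx=3,fy=3,interpolation=cv2.INTER_CUBIC),cv2.resize(s[130:240,185:305],None,fx=3,fy=3,interpolation=cv2.INTER_CUBIC)]))
E
```

```text
tray [[113, 175], [179, 178], [174, 267], [106, 264]] 
 [[0.6175 0.4359 0.018 ]
 [0.6113 0.2454 0.018 ]
 [0.3577 0.2504 0.018 ]
 [0.3638 0.4416 0.018 ]] [0.4876 0.3433 0.018 ] [0.2537 0.1906 0.2537 0.1913]
deck [[318, 148], [323, 232], [213, 237], [210, 152]] 
 [[ 0.6866 -0.1455  0.1   ]
 [ 0.4582 -0.1579  0.1   ]
 [ 0.4414  0.1347  0.1   ]
 [ 0.6713  0.1488  0.1   ]] [ 0.5644 -0.005   0.1   ] [0.2947 0.2288 0.293  0.2304]
red top (254, 152, 24, 31) ((265.5, 167.0), 15.07491397857666)
red side (262, 149, 36, 32) ((279.394287109375, 165.20230102539062), 18.247812271118164)
blue top (290, 153, 23, 30) ((300.5, 167.5), 14.57748031616211)
blue side (276, 183, 37, 34) ((293.3498229980469, 200.8186798095703), 18.777406692504883)
spanner rows 184 231
184 267 268; 188 263 268; 192 264 269; 196 265 270; 200 266 271; 204 266 272; 208 267 272; 212 268 273; 216 269 274; 220 269 277; 224 268 279; 228 268 278;
```

View pics/c0.png

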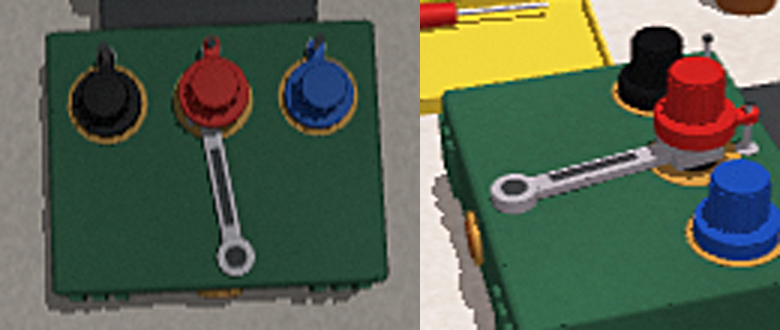

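Run:
```python
from h import *
np.set_printoptions(precision=4,suppress=True)
ring=plane("top",[273.3,225.8],.111)[0]; a=plane("top",[265.7,190],.111)[0]; b=plane("top",[271.4,216],.111)[0]
d=a-b; print("ring",ring,"ang",np.degrees(np.arctan2(d[1],d[0])), np.degrees(np.arctan2(*(a-ring)[1::-1])))
r2=plane("side",[185+514/3,130+188/3],.111)[0]; print("ring side",r2)
y=np.radians(3.2);R=np.array([[np.cos(y),-np.sin(y)],[np.sin(y),np.cos(y)]]);c=np.array([.564,-.005])
for nm,py,z in(("black",95,.152),("red",0,.184),("blue",-95,.152)):
    p=c+R@[.05,py/1000]; P=np.r_[p,z]; print(nm,P,proj("top",P),proj("side",P))
```

```text
ring [ 0.4725 -0.0248  0.111 ] ang 12.88801985625976 12.51048087721878
ring side [ 0.7723 -0.0934  0.111 ]
black [0.6086 0.0926 0.152 ] [[228.9352 171.7498]] [[262.6583 142.2367]]
red [ 0.6139 -0.0022  0.184 ] [[265.8829 168.0195]] [[276.0147 151.1232]]
blue [ 0.6192 -0.0971  0.152 ] [[302.2309 168.7036]] [[290.4896 188.0482]]
```

Run:
```python
from h import *
np.set_printoptions(precision=4,suppress=True)
print("ring side",plane("side",[216.3,192.7],.111))
def tri(a,b):
    P=[]
    for n in("top","side"):
        R,t,K=cam(n); P.append(K@np.c_[R,t])
    X=cv2.triangulatePoints(P[0],P[1],np.array(a,float).reshape(2,1),np.array(b,float).reshape(2,1)); return (X[:3]/X[3]).ravel()
print("red",tri([266.1,166.9],[277.2,152.5]),"blue",tri([303.3,168.3],[292.0,187.3]))
print(robot.tip_reach)
for p,yw in(((.529,-.012,.25),12.7),((.529,-.012,.177),12.7),((.465,-.026,.177),12.7),((.465,-.026,.3),12.7),((.47,.313,.3),-1.8),((.614,-.002,.2),3),((.619,-.097,.25),3),((.619,-.097,.25),93),((.619,-.097,.25),-87)):
    print(p,yw,robot.ik(p,[180,0,yw]),robot.ik(p,[180,0,yw-180]))
```

```text
ring side [[ 0.4752 -0.0251  0.111 ]]
red [ 0.617  -0.0027  0.1804] blue [ 0.6206 -0.0997  0.1554]
0.0726
(0.529, -0.012, 0.25) 12.7 [-15.477   -6.6818 -12.6215  84.0603   0.     151.823 ] [-15.477   -6.6818 -12.6215  84.0603   0.     -28.177 ]
(0.529, -0.012, 0.177) 12.7 [-15.477   -5.565  -19.1853  76.3798   0.     151.823 ] [-15.477   -5.565  -19.1853  76.3798   0.     -28.177 ]
(0.465, -0.026, 0.177) 12.7 [-19.3576 -17.3186 -29.5037  77.8149   0.     147.9424] [-19.3576 -17.3186 -29.5037  77.8149   0.     -32.0576]
(0.465, -0.026, 0.3) 12.7 [-19.3576 -17.7189 -17.0429  90.676    0.     147.9424] [-19.3576 -17.7189 -17.0429  90.676    0.     -32.0576]
(0.47, 0.313, 0.3) -1.8 [  20.3938   -0.2701   -1.2578   89.0123    0.     -157.8062] [20.3938 -0.2701 -1.2578 89.0123  0.     22.1938]
(0.614, -0.002, 0.2) 3 [-12.3719   8.7175  -2.2544  79.028    0.     164.6281] [-12.3719   8.7175  -2.2544  79.028    0.     -15.3719]
(0.619, -0.097, 0.25) 3 [-20.8436  10.3739   4.7683  84.3944   0.     156.1564] [-20.8436  10.3739   4.7683  84.3944   0.     -23.8436]
(0.619, -0.097, 0.25) 93 [-20.8436  10.3739   4.7683  84.3944   0.      66.1564] [ -20.8436   10.3739    4.7683   84.3944    0.     -113.8436]
(0.619, -0.097, 0.25) -87 [ -20.8436   10.3739    4.7683   84.3944    0.     -113.8436] [-20.8436  10.3739   4.7683  84.3944   0.      66.1564]
```

Both views agree (ring within 3 mm, heights match). Now grasp the spanner.

Run:
```python
from h import *
np.set_printoptions(precision=4,suppress=True)
o=[180,0,12.7-180]; g=np.array([.530,-.0118])
robot.move_pose([*g,.26],o); robot.set_gripper(.05)
print("guard",robot.line_to([*g,.177],vel=.12,guard=8))
robot.set_gripper(0); s=robot.observe(); print(s["time"],s["tool_pos"],s["gripper_width"],s["ft_force"])
cv2.imwrite("pics/s1.png",cv2.resize(robot.grab_frame("side")[110:270,150:350],None,fx=3,fy=3,interpolation=cv2.INTER_CUBIC))
```

```text
guard False
4.1833 [ 0.5305 -0.0119  0.1781] 0.01574998241429327 [-0.8141  0.4066  6.4709]
```

View pics/s1.png

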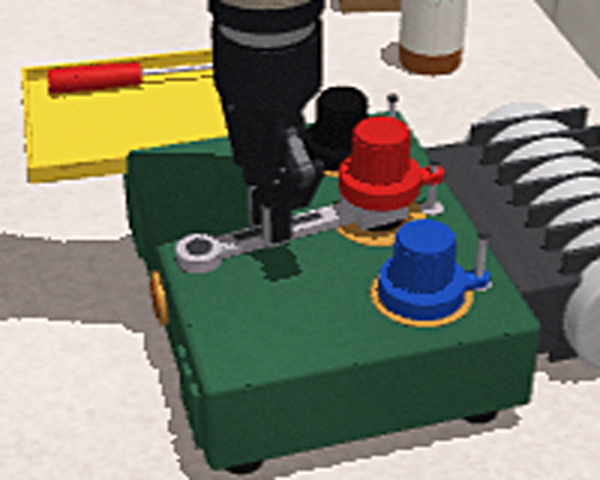

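The fingers straddle the shank at about (275,225) in the crop and the width of 15.7 mm confirms a hold. Now pull out, lift and carry.

Run:
```python
from h import *
np.set_printoptions(precision=4,suppress=True)
a=np.radians(12.7); g=np.array([.530,-.0118])-.075*np.array([np.cos(a),np.sin(a)])
robot.line_to([*g,.1785],vel=.08); s=robot.observe(); print(s["tool_pos"],s["gripper_width"],s["ft_force"])
robot.line_to([*g,.29],vel=.12); s=robot.observe(); print(s["time"],s["tool_pos"],s["gripper_width"],s["ft_force"])
for n in("top","side"): cv2.imwrite(f"pics/{n}2.png",robot.grab_frame(n))
t,sd=cv2.imread("pics/top2.png"),cv2.imread("pics/side2.png")
cv2.imwrite("pics/c2.png",np.hstack([cv2.resize(i,None,fx=2,fy=2) for i in(t[120:300,190:340],sd[100:280,140:340])]))
```

```text
[ 0.4568 -0.0283  0.1782] 0.01584853348683334 [-0.4258 -0.2346 -2.4725]
6.4083 [ 0.4566 -0.0282  0.2891] 0.01570538603798559 [-0.39    0.8035 -2.9133]
```

View pics/c2.png

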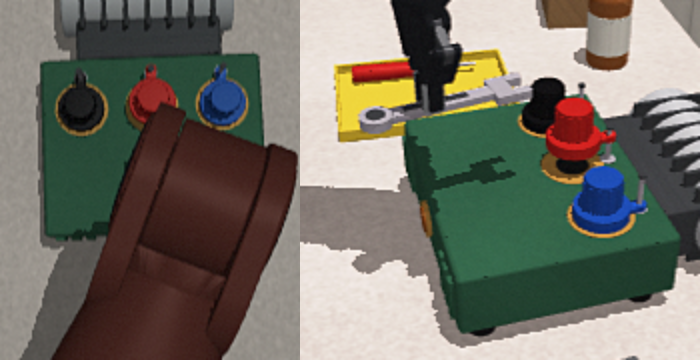

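The spanner hangs level in the gripper and is clear of the caps.

Run:
```python
from h import *
np.set_printoptions(precision=4,suppress=True)
g=[.4717,.3138]; o=[180,0,178.2]
robot.move_pose([*g,.25],o); robot.line_to([*g,.12],vel=.15)
print(robot.line_to([*g,.079],vel=.03,guard=4)); s=robot.observe(); print(s["time"],s["tool_pos"],s["gripper_width"],s["ft_force"])
for n in("top","side"): cv2.imwrite(f"pics/{n}3.png",robot.grab_frame(n))
sd=cv2.imread("pics/side3.png")
cv2.imwrite("pics/c3.png",cv2.resize(sd[80:200,120:280],None,fx=4,fy=4,interpolation=cv2.INTER_CUBIC))
```

```text
True
9.9667 [0.4716 0.3138 0.0821] 0.015813946797577635 [-0.2011 -0.5201  4.6823]
```

View pics/c3.png

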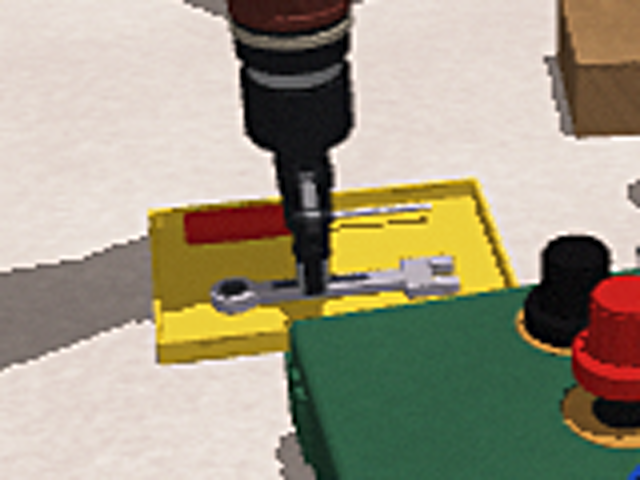

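Floor contact came at the expected height, with the spanner inside the tray. Release, verify, then press red.

Run:
```python
from h import *
np.set_printoptions(precision=4,suppress=True)
g=[.4717,.3138]
robot.set_gripper(.04); robot.pause(.1); robot.line_to([*g,.28],vel=.12); print(robot.observe()["gripper_width"])
r=[.6155,-.0025]
robot.move_pose([*r,.30],[180,0,3.2-180]); robot.set_gripper(0)
t=robot.grab_frame("top"); cv2.imwrite("pics/top4.png",t)
hs=cv2.cvtColor(t,cv2.COLOR_BGR2HSV); cv2.imwrite("pics/c4.png",cv2.resize(t[160:285,95:200],None,fx=4,fy=4,interpolation=cv2.INTER_CUBIC))
robot.line_to([*r,.268],vel=.1)
print(robot.line_to([*r,.220],vel=.04,guard=30)); s=robot.observe(); print(s["time"],s["tool_pos"],s["ft_force"])
```

```text
0.039969593426223596
True
15.6833 [ 0.6157 -0.0025  0.2246] [-2.05    1.0585  7.6203]
```

View pics/c4.png

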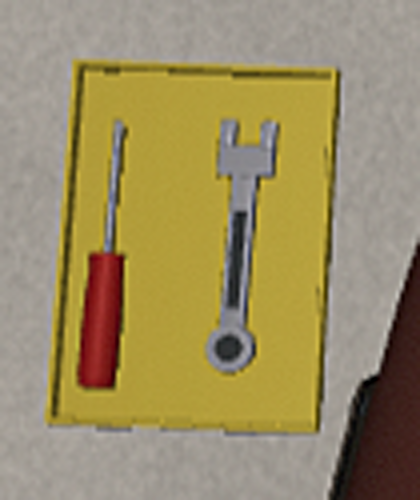

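The spanner lies well inside the tray (jaws ~(248,145), ring (230,350) in the crop). The press stopped with the tip at z=0.152, which is home. Next is blue.

Run:
```python
from h import *
np.set_printoptions(precision=4,suppress=True)
def st(m): s=robot.observe(); print(m,s["time"],s["tool_pos"],s["ft_force"],s["gripper_width"])
b=[.620,-.0985]
robot.line_to([.6155,-.0025,.28],vel=.12)
robot.move_pose([*b,.28],[180,0,3.2-180]); robot.set_gripper(.075)
print(robot.line_to([*b,.197],vel=.1,guard=8)); st("down")
robot.set_gripper(0); st("grip")
p=robot.observe()["tool_pos"]
print(robot.line_to([*b,p[2]+.036],vel=.04,guard=30)); st("up")
cv2.imwrite("pics/s5.png",cv2.resize(robot.grab_frame("side")[110:270,150:350],None,fx=3,fy=3,interpolation=cv2.INTER_CUBIC))
```

```text
False
down 18.45 [ 0.6204 -0.0987  0.1979] [-0.417   0.1705 -0.2046] 0.0750112230992974
grip 18.875 [ 0.6202 -0.0979  0.198 ] [-2.3385  4.7696  6.1552] 0.03824002189036603
True
up 19.7083 [ 0.6203 -0.0978  0.2301] [2.1789 0.6525 1.1657] 0.03801746962871093
```

View pics/s5.png

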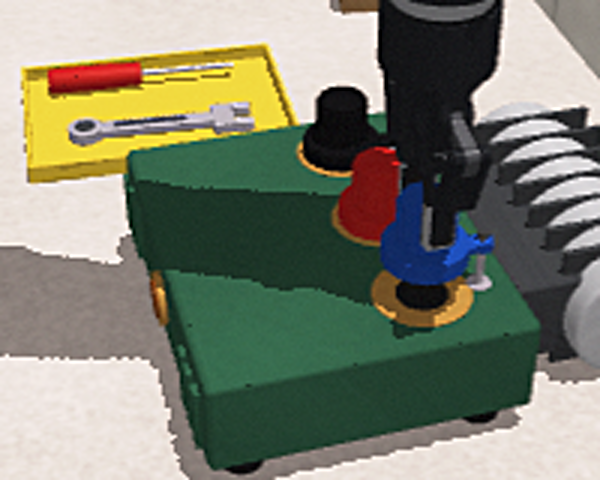

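Blue went up 32.1 mm and hit its stop; red is seated on its ring and black is shut. Release and back off.

Run:
```python
from h import *
robot.set_gripper(.075); robot.line_to([.6203,-.0978,.33],vel=.12)
robot.move_pose([.40,-.25,.36],[180,0,3.2-180])
cv2.imwrite("pics/s6.png",cv2.resize(robot.grab_frame("side")[110:270,150:350],None,fx=3,fy=3,interpolation=cv2.INTER_CUBIC))
s=robot.observe();print(s["time"],s["ft_force"])
```

```text
22.2917 [-0.2021981   0.2161852   0.65054551]
```

View pics/s6.png

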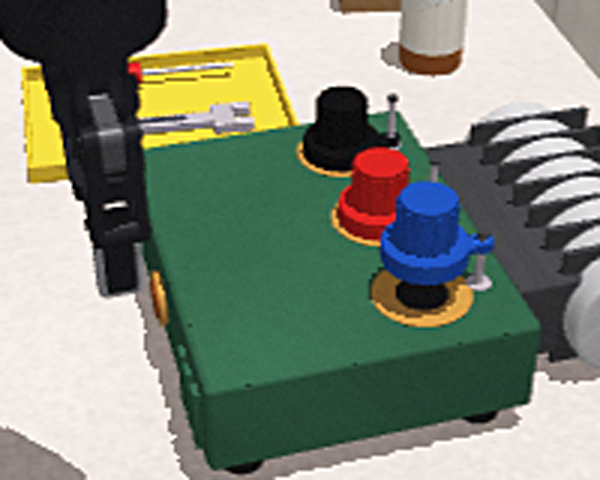

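Run:
```python
from h import *
print(proj("side",[.6203,-.0978,.184]),proj("side",[.6155,-.0025,.152]))
robot.job_done()
```

```text
[[291.99016264 175.42181611]] [[276.23023084 163.37244323]]
the job is handed in; nothing more can be done
```

I finished all three steps in order and handed the job in at about 22 s of the 64 s allowed. I have no verdict back, so what follows rests on my own checks.

- **Spanner:** I slid it out along its shank and lowered it into the tray until it touched the floor at the expected height, then let go. The top picture afterwards showed both ends well inside the tray and clear of the screwdriver.
- **Red cap:** The press stopped on the 30 N guard with the fingertips at 0.152 m, which is the home height. The pictures show its skirt seated on its ring.
- **Blue cap:** It rose 32.1 mm and met its stop. After release the picture still shows it up: its top is at about pixel (293,173), against (292,175) predicted for fully raised.
- **Black cap:** I did not touch it, and it looks shut in the last picture.
- **Robot at the end:** The arm is clear of everything, with a wrist reading of about 0.7 N, the same as the no-load reading at the start.

No check failed. Small disagreements were 2–4 mm between the deck-based and two-view estimates of the cap positions. In the last picture the arm hid the ring end of the spanner, so its position rests on the earlier pictures.

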